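# Lock out the beam-line isolator

## Robot

A 6-joint arm with a two-finger parallel gripper is mounted at the origin on the work surface. World frame = base frame: x ahead of the robot, y to its left, z up, the work surface at z = 0. Lengths are in m, angles in rad, forces in N, time in s.
With the tool pointing down it reaches from about 0.25 to 0.775 m from the base axis. Payload 4 kg.
Tool frame: the origin (TCP) lies on the centre line of the jaws, within the pads' length; the fingertips stand 14 mm ahead of it and the grasp point (between the pads) lies 5 mm behind it (tips_ahead is the distance from the TCP to the fingertips, in m); x points along the fingers, y is the direction in which the jaws open and shut, and the axes are right-handed (so a half turn about x gives the same grasp; the last joint's range is limited). The gripper opens to 85 mm and grips with 20 to 120 N. Pads are 22 mm wide; open, the fingers measure 114 mm over their backs; the gripper's body (76 mm by 85 mm) begins 54 mm behind the grasp point. The pads swing forward as they close: fully open they stand 13 mm farther back than shut.
Start: joints at [-1.307, 0.087, 1.371, -0, 1.684, -0.103], TCP at [0.197, -0.513, 0.223] pointing down, gripper open.
Joint ranges: [-3.1, 3.1], [-0.76, 2.03], [0.27, 2.55], [-1.08, 4.22], [0.17, 2.65], [-2.57, 2.57]. Speed limits (rad/s): [2.79, 2.79, 3.14, 3.14, 3.14, 3.14].

## Interface

Orientations are given as a rotation vector (axis times angle).
In Python, from cell import * gives the robot as it stands.
- The arm moves only by the shell command python3 -m handwheel 'ROWS' [OPENING]. ROWS is JSON, a list of rows, each an object of numbers: "x", "y", "z": the shift along the tool's x, y, z in mm; "wx", "wy", "wz": the turn, a rotation vector about the tool's x, y, z in rad. A call has 1 to 12 rows; each row shifts and turns the commanded pose from where the row before left it, along the tool's axes as they then stand; what a row does not reach is not made up. A row lasts 1/8 s, in which the tool goes at most 62.5 mm and 10.7 degrees, less where a joint would pass 70% of its speed; a pose out of reach is approached as far as the arm can. A call with a gripper value outside its range is refused whole. OPENING is the opening, from 0 (shut) to 1 (fully open), set as the call begins (- or left out, the last holds). The fingers move at their own pace and stop on an object; the grip force is fixed at half the most. Time passes only in rows, so rows that do not move let the fingers close. It gives the time, the measured TCP pose, the force and the opening at its end, in the units of the state.
- observe(): the state, without advancing time (a new reading comes with each control period).
- capture(name): name is "side" or "top"; returns the picture (420x560x3 uint8, red, green, blue); there is no depth.
- get_calibration(name): a dict with "K" (3x3 intrinsics, pixels), "origin" and "rotation" of the camera in the world. Camera axes: x right, y down, z forward; pixel columns grow to the right and rows downward; lengths in m; the calibration is good to about 2 mm. A picture is of the moment at which its call begins. get_calibration takes no time and is no camera call.
- close_job(): hands the job in, once; it reports no verdict.
Trained networks look in the newest picture that a camera, given by its name, has taken for a name from the list of things; names that differ only in an ending like _2 or _b are one class to them, and where a whole thing is asked for, a point or a joint stands for the part that bears it (a point fixed in the world has none). Each returns a list of dicts, best first, with "p" (0 to 1); they miss things now and then, are a little off and sometimes report something else, mostly with a low value. They report only what shows in the picture. A call takes as long as a camera call. They do not tell look-alikes from the thing itself.
- search_frame(query, camera): "extent" ([left, top, width, height] as shares, 0 to 1, of the picture: columns of its width, rows of its height, round what is visible of it).
- tip_of(query, camera): "position" ([column, row] as shares, 0 to 1, of the picture: columns of its width, rows of its height: a listed point, or the origin of a listed thing).
The state is a dict: "t": time; "q": joint angles; "qd": joint speeds; "joint_efforts": joint torques, N m; "tool_pos": TCP position; "eef_rot": TCP orientation; "ft_force": force on the tool from outside, world axes, zero at the start; "wrist_torque": the same for the moment, N m; "opening": opening from 0.0 (shut) to 1.0 (fully open).
Only numpy, scipy, OpenCV 4.12 (cv2) and the standard library are available. Lean on these libraries where they do the work, as an engineer would, in place of code of your own. Each camera call takes 0.05 s, during which the arm holds its last target. There are 200 camera calls.

## Task

Before the next find goes in front of the beam nozzle, make the beam safe: turn the red handle on the yellow-plated isolator counter-clockwise to off, and only then swing that isolator's steel lockout hasp fully out by its red post so that a padlock could go on. Leave the black-handled isolator beside it switched on.

Things in the scene. Friction and masses are not known exactly. Their poses are not given: they have to be found in the camera images.
- beam_isolator: Isolator to lock out: grey box 180 x 120 x 70 mm fixed to the bench, yellow top plate 74 mm up, red handle, steel hasp. Origin: centre of its underside; z up; x points away from the robot at yaw 0. Handle pivot at x +30, y 0 mm, hasp pivot at x -70, y +40 mm, both vertical. A like box with grey plate, black handle and black hasp post stands to its left or right.
- beam_isolator_handle (a joint): Red handle: bar 72 long, 16 thick, 84 to 118 mm above the bench, centred on its pivot over a boss of 31 mm radius (flange top 86 mm up). White line = pointing end. 0 rad = off, pointing to the box's +y (white dot), at a stop; grows clockwise from above to 1.5 = on, about the box's +x (green dot). Starts 1.3 to 1.5. Stiff (0.12 N m), no spring, stays where left.
- beam_isolator_hasp (a joint): Hasp: flat steel arm 20 mm wide, 79 to 84 mm above the bench; red upright round post (14 mm diameter, 84 to 116 mm up) 70 mm from its pivot. 0 rad = folded in, arm along the box's -y from the pivot; grows clockwise from above to a stop at 1.57 = fully out, arm along the box's -x, past the edge. Starts 0 to 0.15. Light friction (0.06 N m), no spring, stays where left.
- pump_isolator_handle (a joint): Angle (rad) of the black handle of the grey-plated twin isolator, measured alike: 0 = off, 1.5 = fully on. Starts at 1.4 to 1.5 and must stay on.
Not all that is in view belongs to the job. What is shaped like the beam_isolator but blue or pink is not meant.

How it is judged:
On the way, in this order (a step that is already met when the one before it is completed fails the run):
1. the red handle is turned to off (within 10 degrees) while the hasp is still folded in (under 0.4 rad) (value of joint beam_isolator_handle below 0.175 rad and value of joint beam_isolator_hasp below 0.4 rad), for 0.2 s.
2. the hasp is swung out (past 1.3 rad) with the handle still off (value of joint beam_isolator_handle below 0.175 rad and value of joint beam_isolator_hasp above 1.3 rad), for 0.2 s.
At the end, for the whole second after the job is handed in: The red handle is within 10 degrees of off (joint under 0.175 rad), the hasp of the same isolator is swung out past 1.3 rad (within about 15 degrees of its stop), both are at rest, and the black handle is still on (over 1.2 rad) (all of step 2 and value of joint pump_isolator_handle above 1.2 rad and velocity of joint beam_isolator_handle between -0.05 and 0.05 rad/s and velocity of joint beam_isolator_hasp between -0.05 and 0.05 rad/s); the robot touches nothing.
It fails at once if the black handle of the other isolator is turned away from on (below 1.2 rad) (not (value of joint pump_isolator_handle above 1.2 rad)).
It also fails if it takes over 45 s, if anything falls off the work surface, if the arm or the gripper's body presses on something with over 40 N, if the wrist force passes 120 N, or if a joint passes its speed limit or range.

## Working session

There is one attempt and no reset: what is moved stays moved. The work goes in short steps, Python scripts to look and compute and a shell command to move; the robot and the scene stay as the last step left them, time stands still between calls to the robot, and variables do not carry over. Pictures are saved under pics/ and viewed, about 8 in all and at most 12, crops included, and the job is handed in when it is done.

```bash
mkdir -p pics; python3 - <<'E'
from cell import *
import cv2,numpy as np
s=observe();print({k:np.round(v,3).tolist() for k,v in s.items()})
for c in("top","side"):
    im=capture(c);cv2.imwrite(f"pics/{c}0.png",cv2.resize(im[:,:,::-1],(800,600)))
    k=get_calibration(c);print(c,np.array(k["K"]).round(1).tolist(),np.array(k["origin"]).round(3),np.array(k["rotation"]).round(3).tolist())
    for q in("beam_isolator","beam_isolator_handle","beam_isolator_hasp","pump_isolator_handle"):
        print(q,[(round(d["p"],2),(np.array(d["position"])*[560,420]).round(1).tolist()) for d in tip_of(q,c)][:4])
E
```

```text
{'t': 0.0, 'q': [-1.307, 0.088, 1.372, -0.0, 1.684, -0.103], 'qd': [0.001, -0.0, -0.001, 0.001, -0.001, 0.0], 'joint_efforts': [-0.002, -35.187, -31.327, -0.0, 0.011, -0.0], 'tool_pos': [0.197, -0.513, 0.222], 'eef_rot': [2.022, 0.377, -2.022], 'ft_force': [0.475, -0.409, -0.311], 'wrist_torque': [-0.002, 0.01, -0.037], 'opening': 0.998}
top [[475.2, 0.0, 276.8], [0.0, 475.2, 211.5], [0.0, 0.0, 1.0]] [ 0.315 -0.031  1.08 ] [-2.102, 2.156, -0.142]
beam_isolator [(0.83, [339.8, 168.8]), (0.81, [394.3, 284.2]), (0.55, [250.5, 264.8])]Traceback (most recent call last):
  File "<stdin>", line 8, in <module>
ValueError: it knows: beam_isolator
```

```bash
python3 - <<'E'
from cell import *
import cv2,numpy as np
for c in("side",):
    im=capture(c);cv2.imwrite(f"pics/{c}0.png",cv2.resize(im[:,:,::-1],(800,600)))
    k=get_calibration(c);print(c,np.array(k["K"]).round(1).tolist(),np.array(k["origin"]).round(3),np.array(k["rotation"]).round(3).tolist())
    print([(round(d["p"],2),(np.array(d["position"])*[560,420]).round(1).tolist()) for d in tip_of("beam_isolator",c)][:4])
E
```

```text
side [[429.0, 0.0, 277.3], [0.0, 429.0, 202.4], [0.0, 0.0, 1.0]] [ 0.319 -0.502  0.655] [-2.378, 0.441, -0.157]
[(0.96, [200.6, 219.9]), (0.9, [348.5, 271.1]), (0.85, [219.7, 382.0])]
```

View pics/top0.png

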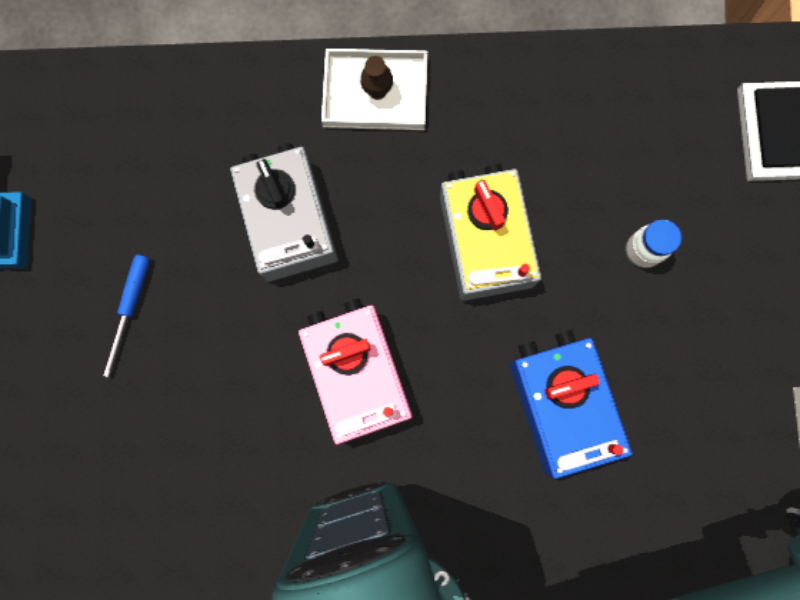

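Picture 1 shows the yellow isolator at about (490,235), with the grey twin at (285,212) to its left. The pink and blue ones are decoys. Next I compute the pose.

```bash
cat > h.py <<'E'
from cell import *
import cv2,numpy as np
from scipy.spatial.transform import Rotation as R
def ray(c,uv,z):
    k=get_calibration(c);K=np.array(k["K"]);d=R.from_rotvec(k["rotation"]).as_matrix()@np.linalg.solve(K,[*uv,1]);o=np.array(k["origin"])
    return o+d*(z-o[2])/d[2]
def proj(c,P):
    k=get_calibration(c);p=R.from_rotvec(k["rotation"]).as_matrix().T@(np.array(P)-k["origin"]);p=np.array(k["K"])@p;return p[:2]/p[2]
def blobs(m,n=40):
    N,l,s,ce=cv2.connectedComponentsWithStats(m.astype(np.uint8));return [(s[i,4],ce[i],l==i) for i in range(1,N) if s[i,4]>=n]
def red(h): return ((h[...,0]<8)|(h[...,0]>172))&(h[...,1]>150)&(h[...,2]>90)
def yel(h): return (abs(h[...,0].astype(int)-29)<6)&(h[...,1]>100)&(h[...,2]>120)
E
python3 - <<'E'
from h import *
for c in("top","side"):
    im=capture(c);h=cv2.cvtColor(im,cv2.COLOR_RGB2HSV)
    y=max(blobs(yel(h)),key=lambda b:b[0])
    hull=cv2.convexHull(np.argwhere(y[2])[:,::-1].astype(np.int32))
    w=np.array([ray(c,p[0],.074)[:2] for p in hull],np.float32)
    r=cv2.minAreaRect(w);print(c,"plate",np.round(r[0],4),np.round(r[1],4),r[2],cv2.boxPoints(r).round(3).tolist())
    for a,ce,m in blobs(red(h),8):
        p=np.argwhere(m)[:,::-1];d=p-ce;ev=np.linalg.eigh(d.T@d)
        if cv2.pointPolygonTest(hull.astype(np.float32),tuple(map(float,ce)),True)>-12:print("red",a,ce.round(1),"z.117:",ray(c,ce,.117).round(4),"z.10",ray(c,ce,.10).round(4))
s=observe();print(R.from_rotvec(s["eef_rot"]).as_matrix().round(3))
im=capture("top");cv2.imwrite("pics/t1.png",cv2.resize(im[110:220,290:400,::-1],(600,600),interpolation=cv2.INTER_CUBIC))
E
```

```text
top plate [ 0.5858 -0.156 ] [0.1616 0.1077] 8.853200912475586 [[0.49799999594688416, -0.11500000208616257], [0.5139999985694885, -0.22200000286102295], [0.6740000247955322, -0.19699999690055847], [0.6570000052452087, -0.09000000357627869]]
red 483 [341.5 145.6] z.117: [ 0.6026 -0.1482  0.117 ] z.10 [ 0.6077 -0.1503  0.1   ]
red 45 [366.3 188.6] z.117: [ 0.5096 -0.1951  0.117 ] z.10 [ 0.5131 -0.198   0.1   ]
side plate [ 0.5838 -0.1558] [0.1679 0.1095] 8.7802095413208 [[0.492000013589859, -0.11400000005960464], [0.5090000033378601, -0.22300000488758087], [0.675000011920929, -0.19699999690055847], [0.6579999923706055, -0.08900000154972076]]
red 806 [371.7 234.5] z.117: [ 0.5999 -0.1678  0.117 ] z.10 [ 0.6088 -0.1572  0.1   ]
red 121 [328.6 272.1] z.117: [ 0.5071 -0.2061  0.117 ] z.10 [ 0.5131 -0.1968  0.1   ]
[[-0.     0.359 -0.933]
 [ 0.001 -0.933 -0.359]
 [-1.    -0.001 -0.   ]]
```

View pics/t1.png

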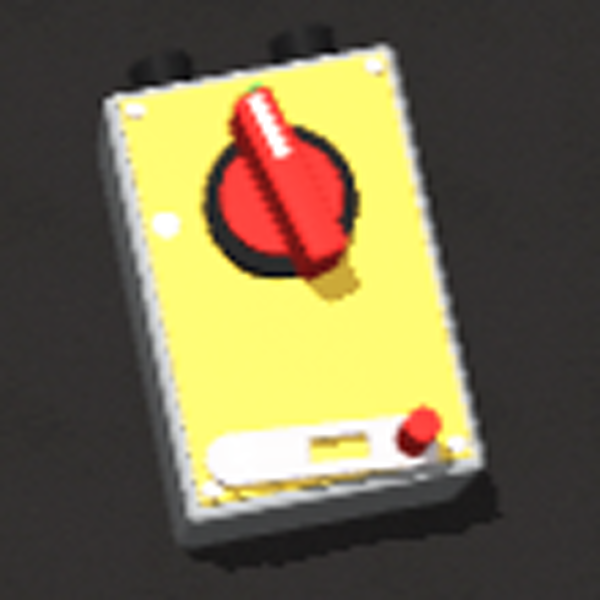

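View pics/side0.png

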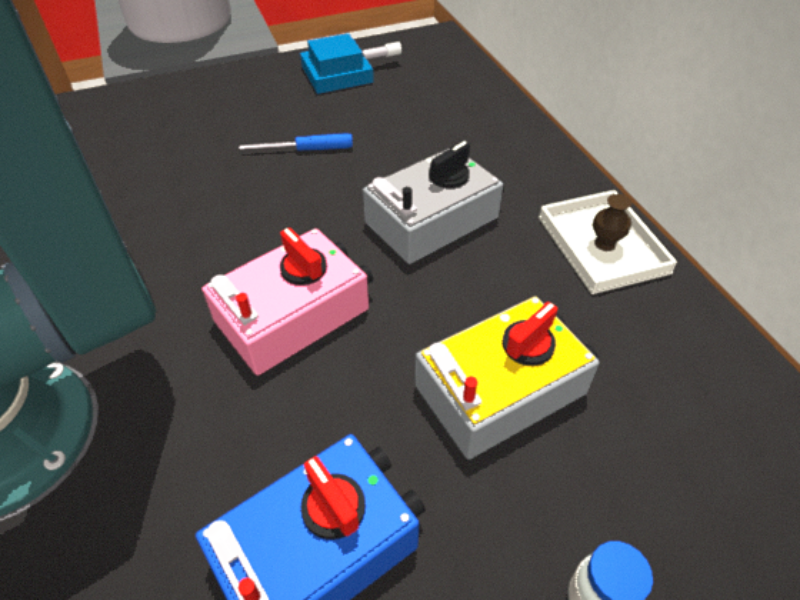

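Pictures 2 and 3 show the handle pointing to the green dot, the flange centre at about (281,200) in the crop and (529,341) in the side view, and the hasp folded in with its post at (420,425) in the crop. I'll cross-check the pivot in both views.

```bash
python3 - <<'E'
from h import *
f=lambda a,b:(290+a*110/600-.4,110+b*110/600-.4)
g=lambda a,b:(a*.7-.15,b*.7-.15)
print("flange",ray("top",f(281,200),.085),ray("side",g(529,341),.085))
print("bar ends",ray("top",f(258,97),.118),ray("top",f(328,246),.118))
print("white dot top",ray("top",f(166,224),.075),"posttop",ray("top",f(424,418),.116),ray("side",g(470,380),.116),"hasp pivot",ray("top",f(230,462),.084))
print("corners",[ray("top",f(*p),.072)[:2].round(3).tolist() for p in((106,98),(390,45),(482,462),(190,520))])
print("corners side",[ray("side",g(*p),.072)[:2].round(3).tolist() for p in((417,360),(538,298),(597,360),(472,422))])
E
```

```text
flange [ 0.6107197  -0.15131299  0.085     ] [ 0.6101637  -0.15450397  0.085     ]
bar ends [ 0.64218375 -0.14031486  0.118     ] [ 0.58221236 -0.16435575  0.118     ]
white dot top [ 0.60521429 -0.1063026   0.075     ] posttop [ 0.51469037 -0.19756997  0.116     ] [ 0.51248093 -0.1959001   0.116     ] hasp pivot [ 0.50601552 -0.12690101  0.084     ]
corners [[0.659, -0.084], [0.678, -0.2], [0.505, -0.227], [0.486, -0.111]]
corners side [[0.483, -0.124], [0.66, -0.091], [0.676, -0.199], [0.507, -0.22]]
```

```bash
python3 -m handwheel '[{"y":-18.8,"z":-51.6},{"y":-18.8,"z":-51.6},{"y":-18.8,"z":-51.6},{"y":-18.8,"z":-51.6},{"y":-18.8,"z":-51.6},{"y":-18.8,"z":-51.6},{"y":-18.8,"z":-51.6},{"y":-18.8,"z":-51.6},{"y":-18.8,"z":-51.6},{"y":-18.8,"z":-51.6},{},{}]' 0.6; python3 -c "
from h import *
s=observe();print(s['q'],s['tool_pos']);print(R.from_rotvec(s['eef_rot']).as_matrix().round(3))"
```

```text
[-1.30708965e+00  8.74390791e-02  1.37104930e+00 -1.86709171e-05
  1.68359962e+00 -1.03085304e-01] [ 0.19721421 -0.51332131  0.22263269]
[[-0.     0.359 -0.933]
 [ 0.    -0.933 -0.359]
 [-1.    -0.    -0.   ]]validation failed for argument at $[0]...
```

```bash
python3 -m handwheel '[{"x":0,"y":-18.8,"z":-51.6,"wx":0,"wy":0,"wz":0}]' 0.6; python3 -m handwheel --help | head -20
```

```text
t: 0.48
tool_pos: [0.2372, -0.4787, 0.2223]
eef_rot: [2.024, 0.37, -2.025]
ft_force: [1.4, -0.1, -0.8]
opening: 0.818invalid input: not JSON, or not a number
```

```bash
python3 -m handwheel '[{"x":0,"y":-18.8,"z":-51.6,"wx":0,"wy":0,"wz":0},{"x":0,"y":-18.8,"z":-51.6,"wx":0,"wy":0,"wz":0},{"x":0,"y":-18.8,"z":-51.6,"wx":0,"wy":0,"wz":0},{"x":0,"y":-18.8,"z":-51.6,"wx":0,"wy":0,"wz":0},{"x":0,"y":-18.8,"z":-51.6,"wx":0,"wy":0,"wz":0},{"x":0,"y":-18.8,"z":-51.6,"wx":0,"wy":0,"wz":0},{"x":0,"y":-18.8,"z":-51.6,"wx":0,"wy":0,"wz":0},{"x":0,"y":-18.8,"z":-51.6,"wx":0,"wy":0,"wz":0},{"x":0,"y":-18.8,"z":-51.6,"wx":0,"wy":0,"wz":0},{"x":0,"y":0,"z":0,"wx":0,"wy":0,"wz":0},{"x":0,"y":0,"z":0,"wx":0,"wy":0,"wz":0}]' 0.6; python3 -c "
from h import *
s=observe();print(s['q'],s['tool_pos']);M=R.from_rotvec(s['eef_rot']).as_matrix();print(M.round(3))
print('shift mm',M.T@(np.array([.611,-.152,.108])-s['tool_pos'])*1000)
for c in('top','side'):capture(c)
im=capture('side');cv2.imwrite('pics/s2.png',cv2.resize(im[:,:,::-1],(800,600)))"
```

```text
t: 1.85
tool_pos: [0.6112, -0.153, 0.2226]
eef_rot: [2.02, 0.375, -2.022]
ft_force: [0.3, -0.1, 0.4]
opening: 0.597
[-3.34862779e-01  2.67939697e-01  1.16254408e+00 -7.93064745e-04
  1.71193812e+00  8.68728027e-01] [ 0.61122272 -0.1530338   0.22256715]
[[-0.001  0.359 -0.933]
 [-0.    -0.933 -0.359]
 [-1.     0.     0.001]]
shift mm [114.56682538  -1.05219374  -0.29378332]
```

View pics/s2.png

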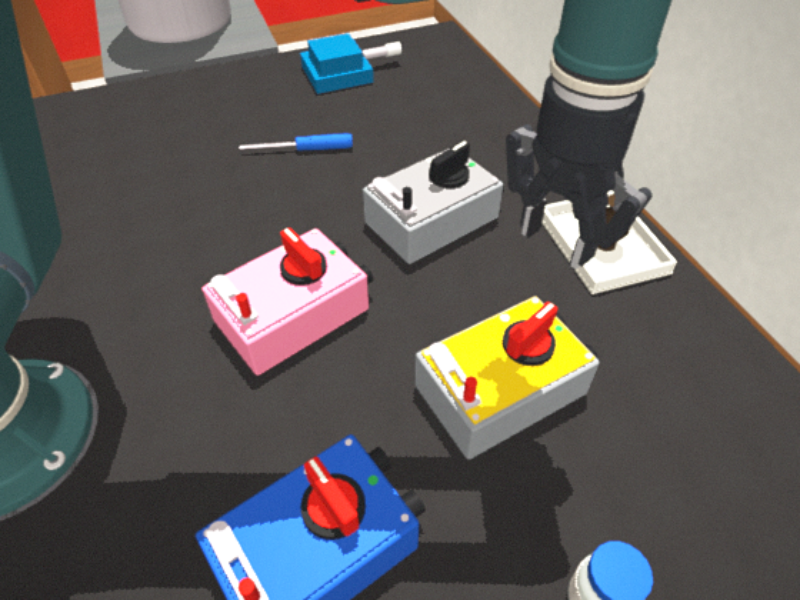

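Picture 4 shows the gripper above the yellow box with the jaws across the red bar. Next I descend.

```bash
python3 -m handwheel '[{"x":28,"y":-1,"z":0,"wx":0,"wy":0,"wz":0},{"x":28,"y":0,"z":0,"wx":0,"wy":0,"wz":0},{"x":28,"y":0,"z":0,"wx":0,"wy":0,"wz":0},{"x":18,"y":0,"z":0,"wx":0,"wy":0,"wz":0},{"x":10,"y":0,"z":0,"wx":0,"wy":0,"wz":0},{"x":0,"y":0,"z":0,"wx":0,"wy":0,"wz":0}]' 0.6; python3 -c "
from h import *
im=capture('side');cv2.imwrite('pics/s3.png',cv2.resize(im[150:360,250:530,::-1],(800,600)))"
```

```text
t: 2.75
tool_pos: [0.6109, -0.1522, 0.1107]
eef_rot: [2.021, 0.375, -2.022]
ft_force: [-0.5, -0.1, 1.3]
opening: 0.604
```

View pics/s3.png

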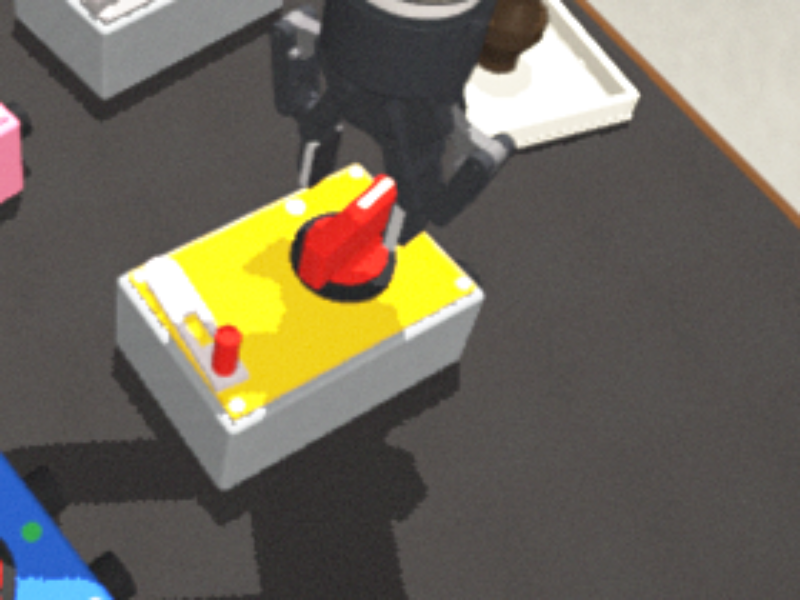

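```bash
python3 - <<'E'
from h import *
s=observe();M=R.from_rotvec(s['eef_rot']).as_matrix();T=np.array(s['tool_pos']);w=s['opening']*.0425
c=lambda P:((proj('side',P)-[250,150])*800/280).round().tolist()
print("tcp",c(T))
for sg in(1,-1):
  for dx in (.0,.014): print(sg,dx,[c(T+M@[dx,sg*w,dz]) for dz in(-.011,.011)])
for a in(-36,36): print('bar',a,c([.611+a/1000*np.cos(.38),-.152+a/1000*np.sin(.38),.118]))
print('pivot flange',c([.611,-.152,.086]), 'post',c([.5135,-.197,.116]))
E
```

```text
tcp [351.0, 221.0]
1 0.0 [[399.0, 237.0], [374.0, 258.0]]
1 0.014 [[394.0, 252.0], [369.0, 273.0]]
-1 0.0 [[329.0, 185.0], [303.0, 205.0]]
-1 0.014 [[325.0, 201.0], [300.0, 221.0]]
bar -36 [309.0, 249.0]
bar 36 [391.0, 180.0]
pivot flange [343.0, 248.0] post [228.0, 332.0]
```

Picture 5: the bar stands between the open fingers (right finger at (400,225), left at (310,165)), within a few mm of the projection. I'll close on it now.

```bash
python3 -m handwheel '[{"x":0,"y":0,"z":0,"wx":0,"wy":0,"wz":0},{"x":0,"y":0,"z":0,"wx":0,"wy":0,"wz":0},{"x":0,"y":0,"z":0,"wx":0,"wy":0,"wz":0},{"x":0,"y":0,"z":0,"wx":0,"wy":0,"wz":0},{"x":0,"y":0,"z":0,"wx":0,"wy":0,"wz":0},{"x":0,"y":0,"z":0,"wx":0,"wy":0,"wz":0}]' 0
```

```text
t: 3.55
tool_pos: [0.6111, -0.152, 0.1108]
eef_rot: [2.021, 0.375, -2.021]
ft_force: [-0.1, -0.2, -0.2]
opening: 0.003
```

```bash
python3 -c "
from h import *
im=capture('side');cv2.imwrite('pics/s4.png',cv2.resize(im[150:360,250:530,::-1],(800,600)))
im=capture('top');cv2.imwrite('pics/t4.png',cv2.resize(im[80:230,250:450,::-1],(800,600)))"
```

```text
(no output)
```

View pics/s4.png

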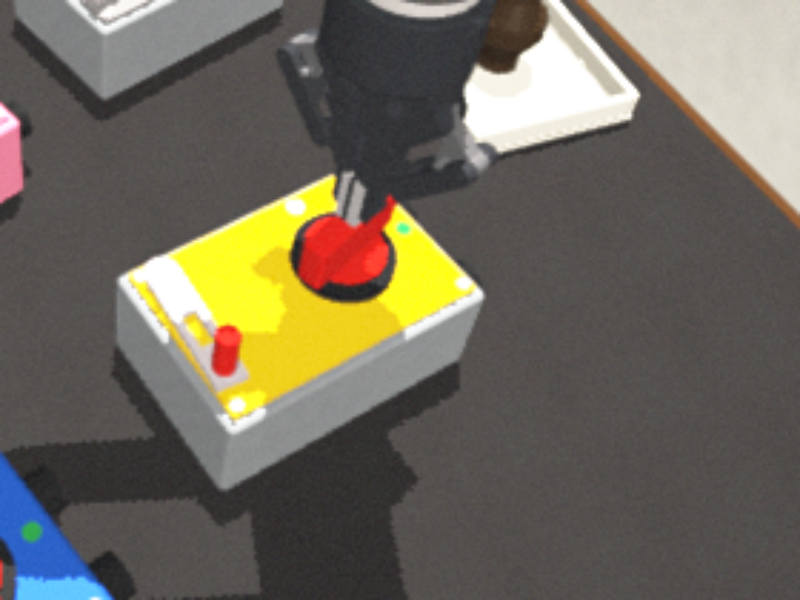

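Picture 6: the jaws shut fully with tips at about (350,222), apparently above the bar (top at about (350,214)). The handle has not moved, so the tips stand higher than I assumed. I'll reopen, go lower and close again.

```bash
Z='{"x":0,"y":0,"z":0,"wx":0,"wy":0,"wz":0}'; python3 -m handwheel '[{"x":0,"y":0,"z":0,"wx":0,"wy":0,"wz":0},{"x":0,"y":0,"z":0,"wx":0,"wy":0,"wz":0},{"x":0,"y":0,"z":0,"wx":0,"wy":0,"wz":0},{"x":0,"y":0,"z":0,"wx":0,"wy":0,"wz":0},{"x":3,"y":0,"z":0,"wx":0,"wy":0,"wz":0},{"x":3,"y":0,"z":0,"wx":0,"wy":0,"wz":0},{"x":3,"y":0,"z":0,"wx":0,"wy":0,"wz":0},{"x":0,"y":0,"z":0,"wx":0,"wy":0,"wz":0}]' 0.6
python3 -m handwheel '[{"x":0,"y":0,"z":0,"wx":0,"wy":0,"wz":0},{"x":0,"y":0,"z":0,"wx":0,"wy":0,"wz":0},{"x":0,"y":0,"z":0,"wx":0,"wy":0,"wz":0},{"x":0,"y":0,"z":0,"wx":0,"wy":0,"wz":0},{"x":0,"y":0,"z":0,"wx":0,"wy":0,"wz":0}]' 0
```

```text
t: 4.65
tool_pos: [0.6108, -0.1518, 0.1013]
eef_rot: [2.02, 0.375, -2.022]
ft_force: [-1.4, -0.7, -0.8]
opening: 0.605
t: 5.28
tool_pos: [0.611, -0.1512, 0.1024]
eef_rot: [2.021, 0.377, -2.021]
ft_force: [-3.7, 3.6, 4.6]
opening: 0.164
```

View pics/t4.png

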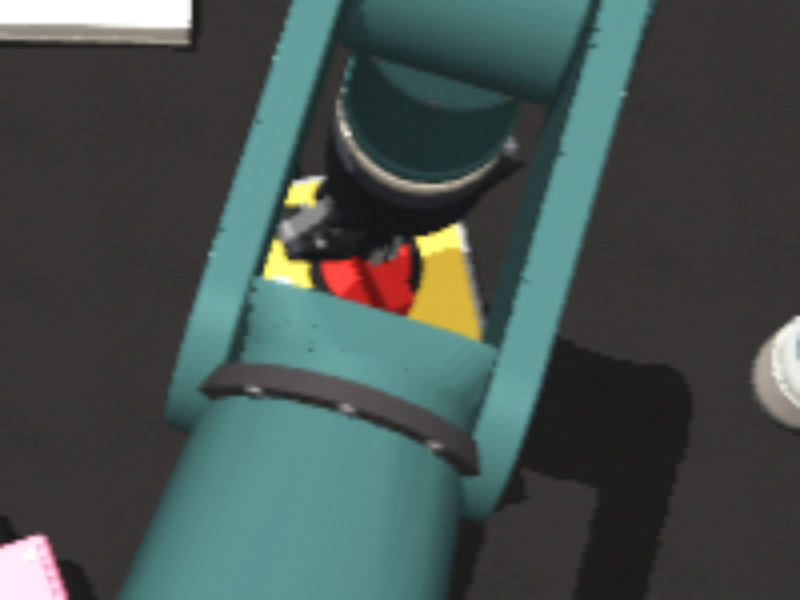

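Picture 7, taken before the regrip, was mostly hidden by the arm. The jaws now hold something 14 mm wide, which fits the bar. I turn counter-clockwise, which is −wx because tool x points down.

```bash
python3 -m handwheel '[{"x":0,"y":0,"z":0,"wx":-0.08,"wy":0,"wz":0},{"x":0,"y":0,"z":0,"wx":-0.12,"wy":0,"wz":0},{"x":0,"y":0,"z":0,"wx":-0.12,"wy":0,"wz":0},{"x":0,"y":0,"z":0,"wx":-0.12,"wy":0,"wz":0},{"x":0,"y":0,"z":0,"wx":0,"wy":0,"wz":0}]'
python3 -m handwheel '[{"x":0,"y":0,"z":0,"wx":-0.12,"wy":0,"wz":0},{"x":0,"y":0,"z":0,"wx":-0.12,"wy":0,"wz":0},{"x":0,"y":0,"z":0,"wx":-0.12,"wy":0,"wz":0},{"x":0,"y":0,"z":0,"wx":-0.12,"wy":0,"wz":0},{"x":0,"y":0,"z":0,"wx":-0.12,"wy":0,"wz":0},{"x":0,"y":0,"z":0,"wx":-0.12,"wy":0,"wz":0},{"x":0,"y":0,"z":0,"wx":-0.1,"wy":0,"wz":0},{"x":0,"y":0,"z":0,"wx":0,"wy":0,"wz":0}]'; python3 -c "
from h import *
s=observe();print(s['q'],s['wrist_torque']);print(R.from_rotvec(s['eef_rot']).as_matrix().round(3))"
```

```text
t: 5.9
tool_pos: [0.6112, -0.1515, 0.1024]
eef_rot: [1.747, 0.745, -1.746]
ft_force: [-4.0, 4.7, 4.6]
opening: 0.162
t: 6.9
tool_pos: [0.6117, -0.1517, 0.1024]
eef_rot: [1.17, 1.233, -1.168]
ft_force: [-1.2, 4.1, 4.7]
opening: 0.164
[-3.33365340e-01  3.12803815e-01  1.34597796e+00  7.10827828e-04
  1.48150409e+00 -3.87111476e-01] [0.73966421 0.20961635 0.097581  ]
[[ 0.001  0.999  0.054]
 [ 0.     0.054 -0.999]
 [-1.     0.001 -0.   ]]
```

```bash
python3 -m handwheel '[{"x":0,"y":0,"z":0,"wx":-0.04,"wy":0,"wz":0},{"x":0,"y":0,"z":0,"wx":-0.04,"wy":0,"wz":0},{"x":0,"y":0,"z":0,"wx":0,"wy":0,"wz":0}]'; python3 -c "
from h import *
s=observe();print(s['wrist_torque'],s['ft_force']);print(R.from_rotvec(s['eef_rot']).as_matrix().round(3))"
```

```text
t: 7.28
tool_pos: [0.6117, -0.1516, 0.1024]
eef_rot: [1.111, 1.268, -1.109]
ft_force: [0.4, 5.2, 3.7]
opening: 0.159
[0.86337314 0.16598561 0.01484156] [0.39010644 5.2274188  3.74979397]
[[ 0.002  0.991  0.133]
 [ 0.     0.133 -0.991]
 [-1.     0.002 -0.   ]]
```

The tool yaw is now 7.6°, against about 8.8° at the stop. I release, rise, move above the post, and look.

```bash
python3 -m handwheel '[{"x":0,"y":0,"z":0,"wx":0,"wy":0,"wz":0},{"x":0,"y":0,"z":0,"wx":0,"wy":0,"wz":0},{"x":0,"y":0,"z":0,"wx":0,"wy":0,"wz":0},{"x":-5,"y":0,"z":0,"wx":0,"wy":0,"wz":0},{"x":-25,"y":0,"z":0,"wx":0,"wy":0,"wz":0},{"x":-35,"y":0,"z":0,"wx":0,"wy":0,"wz":0},{"x":-35,"y":0,"z":0,"wx":0,"wy":0,"wz":0},{"x":0,"y":-34,"z":11,"wx":0,"wy":0,"wz":0},{"x":0,"y":-34,"z":11,"wx":0,"wy":0,"wz":0},{"x":0,"y":-34,"z":10,"wx":-0.02,"wy":0,"wz":0},{"x":0,"y":0,"z":0,"wx":0,"wy":0,"wz":0},{"x":0,"y":0,"z":0,"wx":0,"wy":0,"wz":0}]' 0.6; python3 -c "
from h import *
im=capture('side');h=cv2.cvtColor(im,cv2.COLOR_RGB2HSV);cv2.imwrite('pics/s5.png',cv2.resize(im[130:340,230:510,::-1],(800,600)))
for a,ce,m in blobs(red(h),30):
  b=ray('side',ce,.10);p=np.argwhere(m);print(a,ce,b,'top row',p[:,0].min())
s=observe();M=R.from_rotvec(s['eef_rot']).as_matrix();print(M.round(3));T=s['tool_pos']
print('tcp px in crop',(proj('side',T)-[230,130])*800/280)
print('shift',M.T@(np.array([.5135,-.197,.1])-T)*1000)
"
```

```text
t: 8.78
tool_pos: [0.5149, -0.1976, 0.2025]
eef_rot: [1.094, 1.277, -1.093]
ft_force: [0.7, 0.1, -0.2]
opening: 0.597
1284 [49.19626168 21.27570093] [0.13594179 0.83457963 0.1       ] top row 0
636 [210.16666667 180.1918239 ] [0.39628712 0.05853644 0.1       ] top row 159
111 [170.14414414 212.75675676] [0.31255902 0.00753254 0.1       ] top row 205
804 [371.36940299 235.79477612] [ 0.60706228 -0.15944522  0.1       ] top row 217
120 [328.61666667 272.11666667] [ 0.51306143 -0.19686687  0.1       ] top row 264
1262 [232.10935024 350.68858954] [ 0.34136968 -0.26131501  0.1       ] top row 319
158 [173.60126582 412.57594937] [ 0.25307905 -0.30947839  0.1       ] top row 405
[[ 0.001  0.988  0.156]
 [-0.     0.156 -0.988]
 [-1.     0.001  0.   ]]
tcp px in crop [303.75126514 286.26771194]
shift [102.20460184  -1.63054145  -0.58736187]
```

View pics/s5.png

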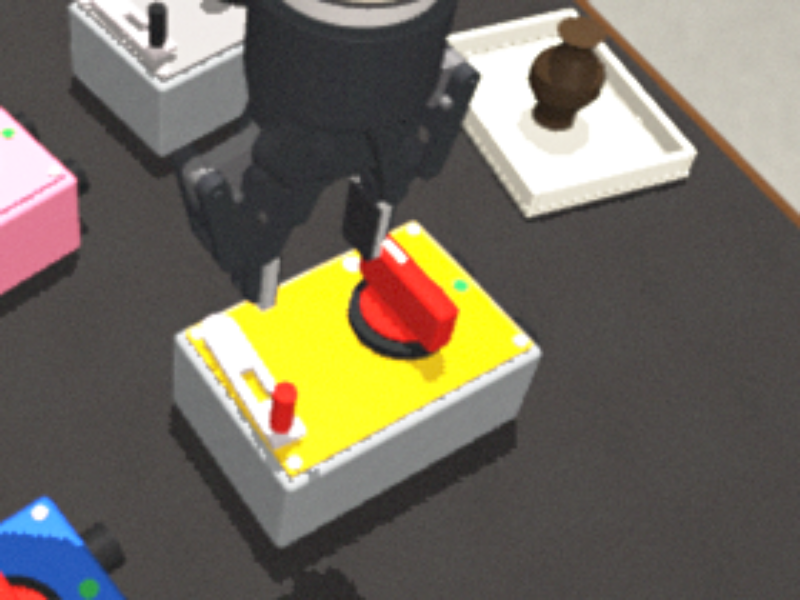

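```bash
python3 -c "
from h import *
g=lambda a,b:(230+a*.35,130+b*.35)
a,b=ray('side',g(386,248),.118),ray('side',g(448,318),.118);d=a-b;print(a,b,np.degrees(np.arctan2(d[1],d[0])))
im=capture('side')[205:265,345:400,::-1];cv2.imwrite('pics/s6.png',cv2.resize(im,(550,600),interpolation=cv2.INTER_CUBIC))"
```

```text
[ 0.60726683 -0.13272564  0.118     ] [ 0.61469439 -0.18858745  0.118     ] 97.57379532279528
```

View pics/s6.png

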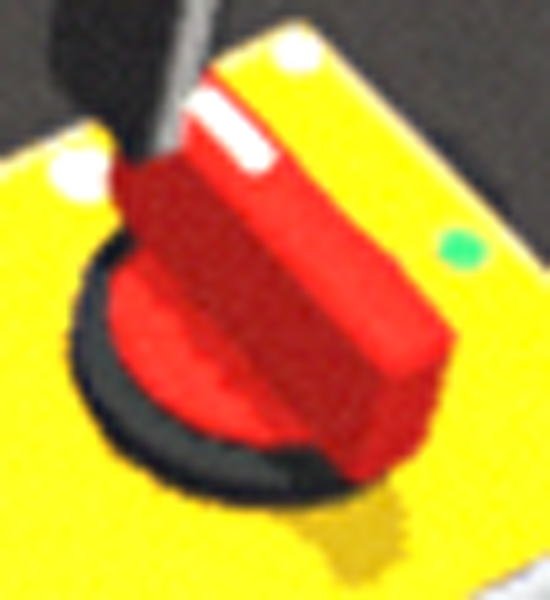

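Pictures 8 and 9 show the handle along the box's y with the white end at the white dot, bearing 97.6° against 98.8° at the stop, so it is off. The post at (284,405) in picture 8 is where I expected it. I descend on the post and grip.

```bash
python3 -m handwheel '[{"x":25,"y":-1.6,"z":-0.6,"wx":0,"wy":0,"wz":0},{"x":30,"y":0,"z":0,"wx":0,"wy":0,"wz":0},{"x":25,"y":0,"z":0,"wx":0,"wy":0,"wz":0},{"x":15,"y":0,"z":0,"wx":0,"wy":0,"wz":0},{"x":6,"y":0,"z":0,"wx":0,"wy":0,"wz":0},{"x":0,"y":0,"z":0,"wx":0,"wy":0,"wz":0}]' 0.6
python3 -m handwheel '[{"x":0,"y":0,"z":0,"wx":0,"wy":0,"wz":0},{"x":0,"y":0,"z":0,"wx":0,"wy":0,"wz":0},{"x":0,"y":0,"z":0,"wx":0,"wy":0,"wz":0},{"x":0,"y":0,"z":0,"wx":0,"wy":0,"wz":0},{"x":0,"y":0,"z":0,"wx":0,"wy":0,"wz":0}]' 0
```

```text
t: 9.62
tool_pos: [0.5132, -0.1971, 0.1012]
eef_rot: [1.093, 1.279, -1.093]
ft_force: [0.2, 0.4, 0.5]
opening: 0.597
t: 10.25
tool_pos: [0.5133, -0.1976, 0.1021]
eef_rot: [1.093, 1.277, -1.093]
ft_force: [-1.1, 0.1, 5.8]
opening: 0.109
```

```bash
python3 -m handwheel '[{"x":0,"y":-8.34,"z":-1,"wx":0.12,"wy":0,"wz":0},{"x":0,"y":-8.34,"z":-1,"wx":0.12,"wy":0,"wz":0},{"x":0,"y":-8.34,"z":-1,"wx":0.12,"wy":0,"wz":0},{"x":0,"y":-8.34,"z":-1,"wx":0.12,"wy":0,"wz":0},{"x":0,"y":0,"z":0,"wx":0,"wy":0,"wz":0}]'; python3 -c "
from h import *
s=observe();print(s['wrist_torque'],np.hypot(*(np.array(s['tool_pos'])[:2]-[.5067,-.1272])))"
```

```text
t: 10.88
tool_pos: [0.48, -0.1927, 0.1021]
eef_rot: [1.445, 1.035, -1.443]
ft_force: [-0.2, -0.2, 6.0]
opening: 0.113
[-0.04855783  0.15146092  0.02943036] 0.07068986242136754
```

```bash
python3 -m handwheel '[{"x":0,"y":-8.34,"z":-1,"wx":0.12,"wy":0,"wz":0},{"x":0,"y":-8.34,"z":-1,"wx":0.12,"wy":0,"wz":0},{"x":0,"y":-8.34,"z":-1,"wx":0.12,"wy":0,"wz":0},{"x":0,"y":-8.34,"z":-1,"wx":0.12,"wy":0,"wz":0},{"x":0,"y":-8.34,"z":-1,"wx":0.12,"wy":0,"wz":0},{"x":0,"y":-8.34,"z":-1,"wx":0.12,"wy":0,"wz":0},{"x":0,"y":-8.34,"z":-1,"wx":0.12,"wy":0,"wz":0},{"x":0,"y":-8.34,"z":-1,"wx":0.12,"wy":0,"wz":0},{"x":0,"y":0,"z":0,"wx":0,"wy":0,"wz":0}]'; python3 -c "
from h import *
s=observe();print(s['wrist_torque'],s['q']);d=np.array(s['tool_pos'])[:2]-[.5067,-.1272];print(np.hypot(*d),np.radians(-81.2)-np.arctan2(d[1],d[0])+np.array([0,-2*np.pi]))
im=capture('side');cv2.imwrite('pics/s7.png',cv2.resize(im[130:340,230:510,::-1],(800,600)))"
```

```text
t: 12.0
tool_pos: [0.4377, -0.1431, 0.102]
eef_rot: [2.068, 0.297, -2.067]
ft_force: [-1.8, -0.0, 6.9]
opening: 0.113
[ 0.0937883   0.40473237 -0.00712164] [-4.38821187e-01 -5.67654449e-02  1.75967164e+00 -5.55149030e-04
  1.43781671e+00  8.45416444e-01]
0.07083918342958881 [ 1.49809628 -4.78508903]
```

View pics/s7.png

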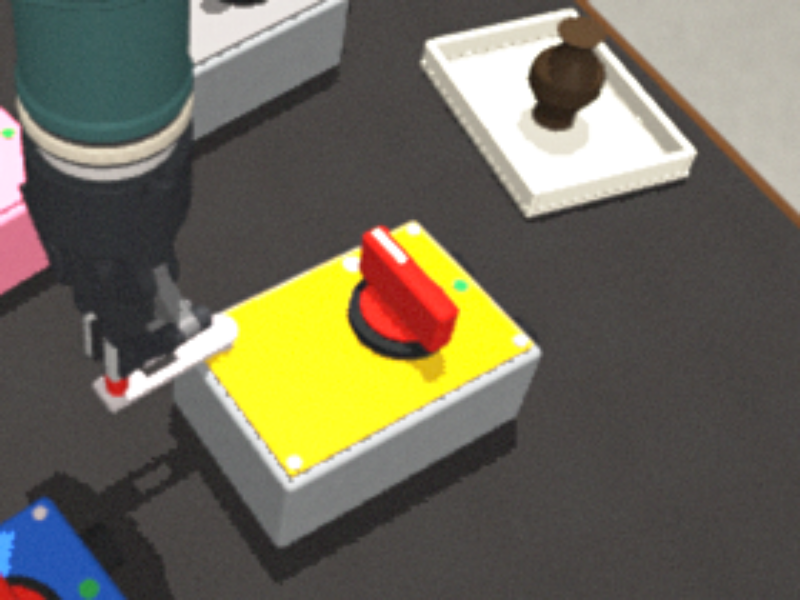

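Picture 10: the hasp is swung out past the edge, with the jaws holding the post at (117,385), and the handle is still off. I nudge it to the stop, release, rise and back off.

```bash
python3 -m handwheel '[{"x":0,"y":-3,"z":-0.3,"wx":0.04,"wy":0,"wz":0},{"x":0,"y":-1,"z":0,"wx":0.01,"wy":0,"wz":0},{"x":0,"y":0,"z":0,"wx":0,"wy":0,"wz":0},{"x":0,"y":0,"z":0,"wx":0,"wy":0,"wz":0}]'
python3 -m handwheel '[{"x":0,"y":0,"z":0,"wx":0,"wy":0,"wz":0},{"x":0,"y":0,"z":0,"wx":0,"wy":0,"wz":0},{"x":0,"y":0,"z":0,"wx":0,"wy":0,"wz":0},{"x":0,"y":0,"z":0,"wx":0,"wy":0,"wz":0},{"x":-5,"y":0,"z":0,"wx":0,"wy":0,"wz":0},{"x":-25,"y":0,"z":0,"wx":0,"wy":0,"wz":0},{"x":-40,"y":0,"z":0,"wx":0,"wy":0,"wz":0},{"x":-40,"y":0,"z":0,"wx":0,"wy":0,"wz":0},{"x":-40,"y":0,"z":0,"wx":0,"wy":0,"wz":0},{"x":0,"y":0,"z":0,"wx":0,"wy":0,"wz":0},{"x":0,"y":0,"z":0,"wx":0,"wy":0,"wz":0}]' 0.6
python3 -c "
from h import *
im=capture('side');h=cv2.cvtColor(im,cv2.COLOR_RGB2HSV);cv2.imwrite('pics/s8.png',cv2.resize(im[100:310,190:470,::-1],(800,600)))
for a,ce,m in blobs(red(h),30):
  p=ray('side',ce,.10);d=p[:2]-[.5067,-.1272]
  if np.hypot(*d)<.13:print(a,ce,p,np.hypot(*d),(np.radians(-81.2)-np.arctan2(d[1],d[0]))%(2*np.pi))
print(observe()['qd'])"
```

```text
t: 12.55
tool_pos: [0.437, -0.1398, 0.1021]
eef_rot: [2.096, 0.248, -2.095]
ft_force: [-2.2, -1.2, 7.0]
opening: 0.111
t: 13.92
tool_pos: [0.4367, -0.1392, 0.2504]
eef_rot: [2.095, 0.25, -2.097]
ft_force: [-0.6, 0.5, -0.5]
opening: 0.602
853 [370.64830012 234.55920281] [ 0.60720893 -0.15680766  0.1       ] 0.10477909930179012 5.152452505643444
142 [269.14084507 256.35915493] [ 0.43901853 -0.13738853  0.1       ] 0.06844404764451167 1.57497073109511
[ 1.55075432e-03  8.76667879e-03  1.74513184e-02  2.48627194e-04
  5.58690882e-05 -5.30353616e-04]
```

View pics/s8.png

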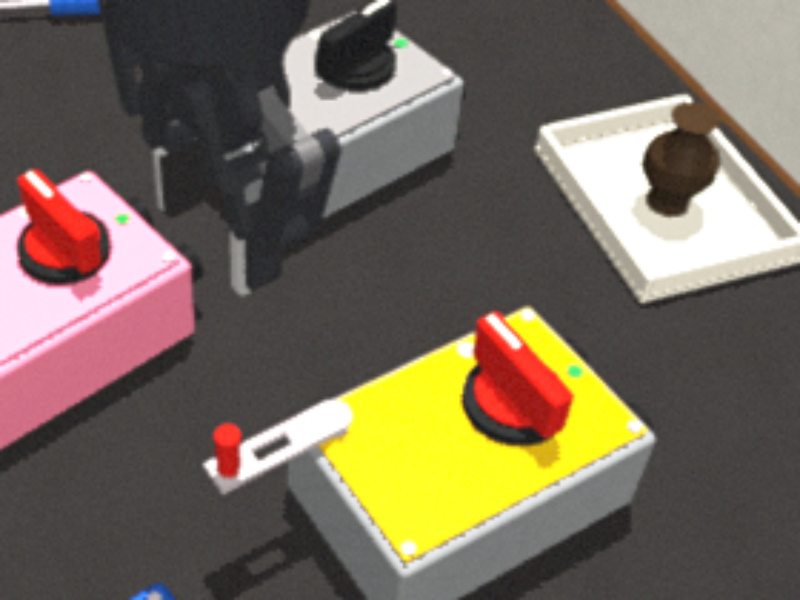

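Picture 11: the hasp is fully out, with its post at (228,450) at about 1.57 rad. The red handle is off, the black handle still points at its green dot, and the gripper is well clear. I'm handing in.

```bash
python3 -c "
from cell import *
print(close_job())"
```

```text
the job is handed in; nothing more can be done
None
```

The beam isolator is off and its hasp is fully out, so a padlock can go on. I handed the job in at about 14 s of the 45 s allowed; no verdict is reported.

**What I did:** I gripped the red handle and turned it counter-clockwise to off. I then gripped the red post and swung the hasp round its pivot to the stop, released it and raised the gripper clear.

**Last checks:**
- **Red handle:** after the turn its bearing measured 97.6°, against about 98.8° at the stop, so roughly 1 to 2° from off. The later pictures showed it unmoved.
- **Hasp:** the post measured about 1.57 rad, which is fully out.
- **Black handle:** by eye it still points at its green dot. I took no angle measurement of it, but the robot never touched it.
- **Robot:** clear of everything, at a TCP height of 0.25 m with wrist force near zero.

**What went wrong or disagreed:**
- **First row format:** my first move was refused because each row needs all six keys. Nothing moved.
- **First handle grip:** the jaws shut on nothing, because in the picture the fingertips stood higher than the stated 14 mm ahead of the TCP suggested. I reopened and went 9 mm lower, and it held.
- **Grip on the post:** the jaws read about 9 mm on the 14 mm post. The hold still stayed steady through the swing.

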